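# Clear the light panel and hold the jar carrier over it

## Task

Someone parked the steel pot on the light panel: lift it off by its arched handle, set it down gently and upright on the round cork mat and let go of it. Then lift the jar carrier by its handle bar, with its four jars standing in it, and hold it steady and level, centred over the light panel with its underside about 10 cm above it, so that the jars can be inspected. Finish while still holding it there, and leave the bottle, the beaker and the dish where they are.

Things in the scene. Friction and masses are not known exactly. Their poses are not given: they have to be found in the camera images.
- panel: light panel, a square box 180 x 180 mm and 50 mm high, grey with a white top, fixed to the bench; origin at the centre of its underside, z up
- panel_top (a point): centre of the light panel's flat top face, 50 mm above the bench
- mat: round cork mat, 180 mm across, 4 mm thick, fixed flat on the bench to the left or right of the panel; origin at the centre of its underside
- pot: open round stainless steel pot, 100 mm across, 85 mm high, with a rigid arched handle, 148 mm high over all, about 0.3 to 0.55 kg, balanced under the handle's middle; it starts upright on the light panel. Origin at the centre of its underside, z up, x along the handle bar
- pot_handle (a point): middle of the pot's black grip bar, 138 mm above the pot's underside. The bar runs level along the pot's x axis, 80 mm long, 14 mm wide (along the pot's y) and 20 mm tall; free space beside it and 43 mm of air from its underside down to the rim
- carrier: aluminium jar carrier standing on the bench on the side of the panel opposite to the mat: an open tray 112 (x) x 96 (y) x 35 mm high with four compartments and a rigid handle bar over it, 140 mm high over all, about 0.25 to 0.4 kg and 0.2 kg of jars, balanced under the bar's middle. Origin at the centre of its underside, z up, x along the handle bar
- carrier_handle (a point): middle of the carrier's grey handle bar, 130 mm above the carrier's underside. The bar runs level along the carrier's x axis, 120 mm long between two end straps, 14 mm wide (along the carrier's y) and 20 mm tall; the jars' lids are 54 mm below its underside
- reagent: brown glass bottle, 66 mm across, 150 mm high, beyond the work on the left; leave alone. Origin at the centre of its underside
- beaker: open glass beaker, 72 mm across the rim, 90 mm high, beyond the work on the right; leave alone. Origin at the centre of its underside
- dish: flat pale dish with a closed top, 64 mm across, 14 mm high, beyond the panel; leave alone. Origin at the centre of its underside
- jar0: brown lidded sample jar, 37 mm across, 62 mm high, loose in the carrier's compartment at x -27, y -23 mm (carrier axes); origin at the centre of its underside, 4 mm above the carrier's underside
- jar1: brown lidded sample jar, 37 mm across, 62 mm high, loose in the carrier's compartment at x -27, y +23 mm (carrier axes); origin at the centre of its underside, 4 mm above the carrier's underside
- jar2: brown lidded sample jar, 37 mm across, 62 mm high, loose in the carrier's compartment at x +27, y -23 mm (carrier axes); origin at the centre of its underside, 4 mm above the carrier's underside
- jar3: brown lidded sample jar, 37 mm across, 62 mm high, loose in the carrier's compartment at x +27, y +23 mm (carrier axes); origin at the centre of its underside, 4 mm above the carrier's underside

How it is judged:
By the outcome, as a careful person would: the job done as asked, in the order asked, and still so for the second after the job is handed in, while the arm keeps its last pose, push and grip.
It also fails if it takes over 64 s, if anything falls off the work surface, if the arm or the gripper's body presses on something with over 40 N, if the wrist force passes 120 N, or if a joint passes its speed limit or range.

## Robot

A 7-joint arm with a two-finger parallel gripper is mounted at the origin on the work surface. World frame = base frame: x ahead of the robot, y to its left, z up, the work surface at z = 0. Lengths are in m, angles in degrees, forces in N, time in s.
With the tool pointing down it reaches from about 0.35 to 0.775 m from the base axis. Payload 3.1 kg.
Tool frame: the origin (TCP) lies on the centre line of the jaws, within the pads' length; the fingertips stand 17 mm ahead of it and the grasp point (between the pads) lies 2 mm behind it (robot.tip_reach is the distance from the TCP to the fingertips, in m); z points along the fingers, y is the direction in which the jaws open and shut (so a half turn about z gives the same grasp; the last joint's range is limited). The gripper opens to 85 mm and grips with 20 to 120 N. Pads are 22 mm wide; open, the fingers measure 114 mm over their backs; the gripper's body (76 mm by 85 mm) begins 54 mm behind the grasp point. The pads swing forward as they close: fully open they stand 13 mm farther back than shut.
Start: joints at [-76.301, 17.813, 0.802, 86.603, -0.252, 75.585, -1.558], TCP at [0.152, 0.528, 0.248] pointing down, gripper open.
Joint ranges: [-154.91, 154.91], [-16.99, 109.72], [-72.82, 74.43], [7.12, 147.25], [-82.49, 262.49], [11.32, 116.49], [-174.64, 174.64]. Speed limits (degrees/s): [159.86, 159.86, 180, 180, 180, 180, 180].

## Interface

Orientations are given as [roll, pitch, yaw] about the fixed x, y, z axes, in that order (R = Rz(yaw) Ry(pitch) Rx(roll)).
In Python, from station import robot, fingers, vision, workorder, recognise gives the robot as it stands. Calls block until the motion is done:
- robot.move_to(position, orientation): joint-space move of the TCP to a pose.
- robot.line_to(position, orientation=None, velocity=0.15, f_stop=None): straight line of the TCP; orientation=None keeps the orientation; velocity is the mean speed in m/s. With f_stop (N) it stops when the force on the tool has changed by that much, and returns True; else False.
- robot.move_j(angles): joint-space move.
- fingers.gripper_to(opening, force=None): opening from 0.0 (shut) to 1.0 (fully open); force is the grip in N (None keeps the last); returns when the fingers have stopped.
- robot.pause(seconds).
- robot.inverse_kinematics(position, orientation): joint angles nearest the present ones, or None.
- vision.grab_frame(name): name is "side" or "top"; returns the picture (480x640x3 uint8, red, green, blue); there is no depth.
- vision.calibration(name): a dict with "mtx" (3x3 intrinsics, pixels), "extrinsics" (4x4, takes a point from world to camera coordinates). Camera axes: x right, y up, looking along -z (the intrinsics and any distortion apply to the point x, -y, -z); pixel columns grow to the right and rows downward; lengths in m; the calibration is good to about 2 mm. A picture is of the moment at which its call begins. calibration takes no time and is no camera call.
A pose or a line that the arm cannot do raises robot.PlanningError and nothing moves.
- workorder.close_job(): hands the job in, once; it reports no verdict.
Trained networks look in the newest picture that a camera, given by its name, has taken for a name from the list of things; names that differ only in an ending like _2 or _b are one class to them, and where a whole thing is asked for, a point or a joint stands for the part that bears it (a point fixed in the world has none). Each returns a list of dicts, best first, with "p" (0 to 1); they miss things now and then, are a little off and sometimes report something else, mostly with a low value. They report only what shows in the picture. A call takes as long as a camera call.
- recognise(label, camera): "rect" ([centre column, centre row, width, height] in pixels, round what is visible of it).
Readings, each from a call of its own:
- robot.current_time_s(): time.
- robot.current_joint_positions(): joint angles.
- robot.current_dq(): joint speeds.
- robot.current_joint_torque(): joint torques, N m.
- robot.current_tool_pos(): TCP position.
- robot.current_eef_rot(): TCP orientation.
- robot.current_contact_force(): force on the tool from outside, world axes, zero at the start.
- robot.current_torque(): the same for the moment, N m.
- robot.current_finger_gap(): opening from 0.0 (shut) to 1.0 (fully open).
Only numpy, scipy, OpenCV 4.12 (cv2) and the standard library are available. Lean on these libraries where they do the work, as an engineer would, in place of code of your own. Each camera call takes 0.05 s, during which the arm holds its last target.

## Working session

There is one attempt and no reset: what is moved stays moved. The work goes in short steps, each a Python script; the robot and the scene stay as the last script left them, time stands still between calls to the robot, and variables do not carry over. Pictures are saved under pics/ and viewed, and the job is handed in when it is done.

```bash
mkdir -p pics; ls
python3 - <<'E'
from station import robot, fingers, vision, workorder, recognise
import cv2
for n in ("side","top"):
    im=vision.grab_frame(n); cv2.imwrite(f"pics/{n}0.png",im[:,:,::-1])
    c=vision.calibration(n); print(n,c)
    for l in ("panel","mat","pot","pot_handle","carrier","carrier_handle","reagent","beaker","dish"):
        print(l,[(d["rect"],round(d["p"],2)) for d in recognise(l,n)[:2]])
print(robot.current_time_s())
E
```

```text
pics
side {'mtx': array([[468.03993031,   0.        , 325.61350541],
       [  0.        , 468.03993031, 242.11891613],
       [  0.        ,   0.        ,   1.        ]]), 'extrinsics': array([[-0.99237602, -0.12265445, -0.01207192,  0.59828903],
       [ 0.06654963, -0.61571786,  0.78515136, -0.15625515],
       [-0.1037352 ,  0.778362  ,  0.61918625, -0.94415931],
       [ 0.        ,  0.        ,  0.        ,  1.        ]])}
panel [([358.1, 286.2, 104.5, 83.8], 0.9)]
mat [([373.8, 216.4, 66.1, 37.8], 0.88), ([236.6, 371.9, 46.9, 82.2], 0.69)]
pot [([367.6, 240.7, 50.3, 79.6], 0.65)]
pot_handle [([368.1, 240.2, 48.1, 80.9], 0.74)]
carrier [([395.2, 439.5, 101.4, 80.8], 0.62)]
carrier_handle []
reagent [([237.0, 369.9, 46.0, 82.2], 0.69)]
beaker [([290.4, 211.6, 28.5, 38.6], 0.64)]
dish [([249.8, 285.6, 30.5, 27.1], 0.71)]
top {'mtx': array([[468.91106855,   0.        , 317.90052017],
       [  0.        , 468.91106855, 229.79630163],
       [  0.        ,   0.        ,   1.        ]]), 'extrinsics': array([[-0.01342837, -0.99989548, -0.00535718,  0.01387655],
       [ 0.98332782, -0.01417716,  0.18128817, -0.6040754 ],
       [-0.18134517, -0.00283346,  0.98341543, -1.00348444],
       [ 0.        ,  0.        ,  0.        ,  1.        ]])}
panel [([334.5, 263.4, 90.2, 91.4], 0.68)]
mat [([451.1, 267.3, 75.8, 77.2], 0.63)]
pot [([343.7, 262.2, 53.4, 57.0], 0.77), ([332.2, 261.7, 89.2, 93.2], 0.37)]
pot_handle [([347.0, 263.4, 45.7, 54.5], 0.74)]
carrier [([165.6, 297.8, 63.9, 62.9], 0.71)]
carrier_handle []
reagent []
beaker [([427.2, 174.7, 35.0, 36.3], 0.87)]
dish [([321.9, 163.1, 26.8, 20.6], 0.93), ([450.9, 269.1, 79.1, 77.9], 0.59)]
1.0
```

View pics/side0.png

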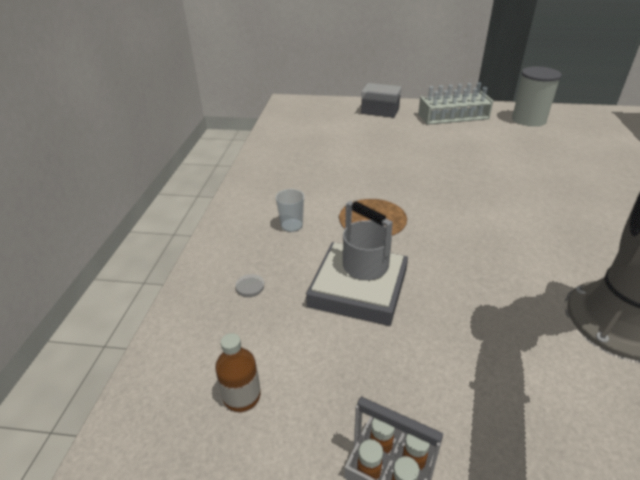

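View pics/top0.png

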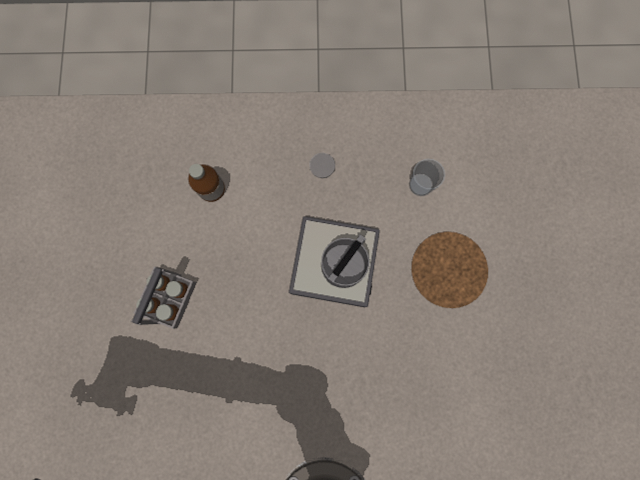

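The top view shows the panel at about (335,261) with the pot on it (black bar from about (333,278) to (361,242)). The mat is at (450,269) and the carrier at (165,297), with its bar from (140,320) to (160,270). Next I'll crop in for accurate points.

```bash
cat > h.py <<'E'
import numpy as np, cv2
from station import robot, fingers, vision, workorder, recognise
def proj(P,n):
    c=vision.calibration(n); E=c["extrinsics"]; P=np.atleast_2d(P)
    q=P@E[:3,:3].T+E[:3,3]; q=q*[1,-1,-1]; u=q@c["mtx"].T; return u[:,:2]/u[:,2:]
def ray(px,z,n):
    c=vision.calibration(n); E=c["extrinsics"]; R=E[:3,:3]; t=E[:3,3]
    d=np.linalg.inv(c["mtx"])@[px[0],px[1],1]; d=R.T@(d*[1,-1,-1]); o=-R.T@t
    return o+d*(z-o[2])/d[2]
def crop(im,x,y,w,h,s,fn):
    cv2.imwrite(fn,cv2.resize(im[y:y+h,x:x+w],None,fx=s,fy=s,interpolation=cv2.INTER_CUBIC)[:,:,::-1])
E
python3 - <<'E'
from h import *
t=cv2.imread("pics/top0.png")[:,:,::-1]; s=cv2.imread("pics/side0.png")[:,:,::-1]
crop(t,285,210,100,100,6,"pics/c1.png"); crop(t,120,240,100,100,6,"pics/c2.png"); crop(s,340,390,110,90,6,"pics/c3.png"); crop(s,300,190,120,130,4.5,"pics/c4.png")
print("mat",ray((450,269),.004,"top"))
E
```

```text
mat [ 0.51636825 -0.30083912  0.004     ]
```

View pics/c1.png

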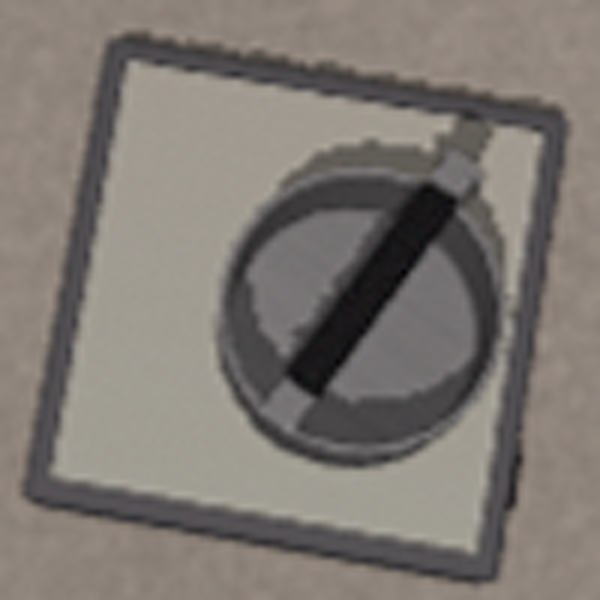

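View pics/c2.png

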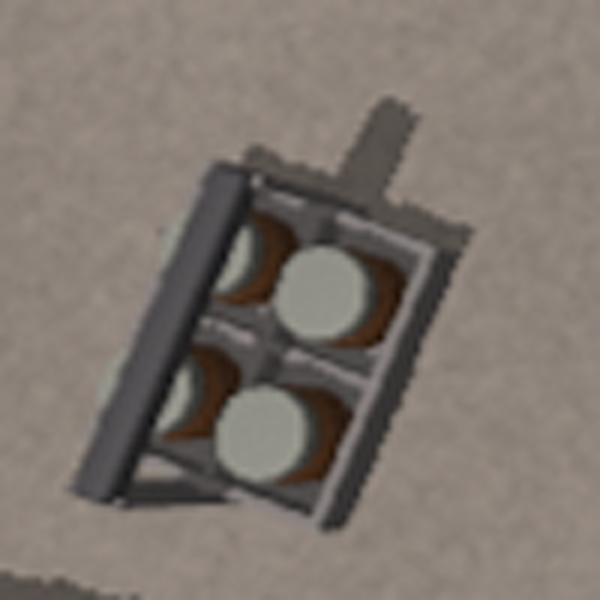

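View pics/c3.png

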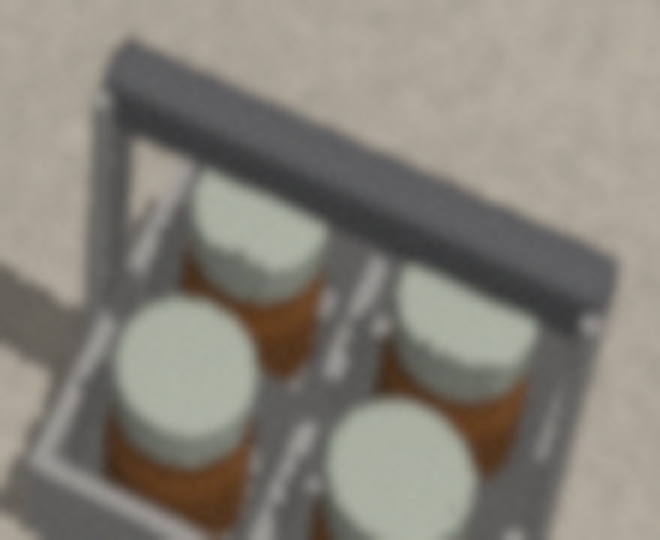

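View pics/c4.png

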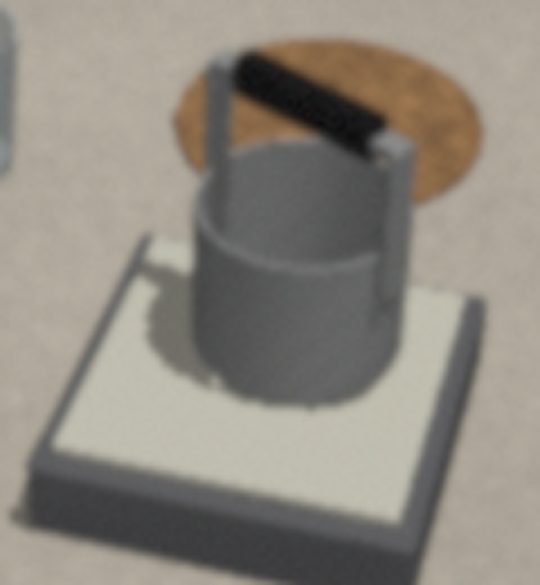

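```bash
cat > fit.py <<'E'
from h import *
from scipy.optimize import least_squares
def fu(p,ox,oy,s): return [(p[0]+.5)/s-.5+ox,(p[1]+.5)/s-.5+oy]
T1=lambda x,y:("top",fu((x,y),285,210,6)); T2=lambda x,y:("top",fu((x,y),120,240,6))
S3=lambda x,y:("side",fu((x,y),340,390,6)); S4=lambda x,y:("side",fu((x,y),300,190,4.5))
def W(p,L):
    a=p[2]; return np.array([p[0]+L[0]*np.cos(a)-L[1]*np.sin(a),p[1]+L[0]*np.sin(a)+L[1]*np.cos(a),L[2]])
def fit(obs,p0):
    f=lambda p:np.concatenate([proj(W(p,L),n)[0]-px for L,(n,px) in obs])
    r=least_squares(f,p0,loss="soft_l1"); print(r.x[:2].round(4),np.degrees(r.x[2]).round(2)); print(f(r.x).reshape(-1,2).round(1).tolist()); return r.x
if __name__=="__main__":
    for n in("side","top"):
        E=vision.calibration(n)["extrinsics"]; print(n,-E[:3,:3].T@E[:3,3])
    # panel: local x ~ forward
    h=.09
    print("panel"); pa=fit([((h,h,.05),T1(113,38)),((h,-h,.05),T1(566,112)),((-h,-h,.05),T1(490,565)),((-h,h,.05),T1(28,487)),
       ((h,-h,.05),S4(148,237)),((h,h,.05),S4(38,465)),((-h,h,.05),S4(415,545)),((-h,-h,.05),S4(480,300))],[.5,-.04,0])
    print("pot"); z=.198
    po=fit([((.04,0,z),T1(442,194)),((-.04,0,z),T1(305,390)),((.04,0,z-.01),S4(246,72)),((-.04,0,z-.01),S4(380,133)),
       ],[.52,-.06,-.6])
    print("carrier"); z=.14
    ca=fit([((.06,.007,z),T2(217,163)),((-.06,.007,z),T2(75,487)),((.06,-.007,z),T2(249,173)),((-.06,-.007,z),T2(108,500)),
       ((.056,-.048,.035),T2(440,252)),((-.056,-.048,.035),T2(322,522)),
       ((.06,-.007,z),S3(128,40)),((-.06,-.007,z),S3(615,262)),((.06,.007,z),S3(108,85)),((-.06,.007,z),S3(605,300))],[.45,.3,-.4])
    np.save("poses.npy",np.array([pa,po,ca]))
    for n in("side","top"):
        im=cv2.imread(f"pics/{n}0.png")
        im=cv2.resize(im,None,fx=4,fy=4,interpolation=cv2.INTER_CUBIC)
        def box(p,hx,hy,z0,z1,c):
            for zz in(z0,z1):
                P=proj([W(p,(a*hx,b*hy,zz)) for a,b in((1,1),(1,-1),(-1,-1),(-1,1))],n)
                cv2.polylines(im,[((P+.5)*4-.5).round().astype(int)],True,c,1,cv2.LINE_AA)
        def circ(p,r,z,c):
            P=proj([W(p,(r*np.cos(t),r*np.sin(t),z)) for t in np.linspace(0,6.28,60)],n)
            cv2.polylines(im,[((P+.5)*4-.5).round().astype(int)],True,c,1,cv2.LINE_AA)
        G=(0,255,0)
        box(pa,h,h,0,.05,(0,0,255)); box(po,.04,.007,.178,.198,G); circ(po,.05,.135,G); circ(po,.05,.05,G)
        box(ca,.056,.048,0,.035,(255,255,0)); box(ca,.06,.007,.12,.14,(255,255,0))
        circ([.5164,-.3008,0],.09,.004,(255,0,0))
        for dx in(-.027,.027):
            for dy in(-.023,.023): circ([*W(ca,(dx,dy,0))[:2],0],.0185,.066,(255,0,255))
        if n=="top": cv2.imwrite("pics/ot.png",im[830:1340,1120:1980][:, :800]); cv2.imwrite("pics/ot2.png",im[1000:1360,480:900])
        else: cv2.imwrite("pics/os.png",im[720:1320,1160:1760]); cv2.imwrite("pics/os2.png",im[1540:1920,1300:1860])
E
python3 fit.py
```

```text
side [0.50618385 0.71207145 0.7145169 ]
top [0.41221342 0.0024677  1.09642815]
panel
[ 0.5356 -0.0286] -10.72
[[-2.2, -1.2], [0.3, -0.3], [0.7, 3.4], [-2.6, 2.2], [-1.9, -2.7], [-4.0, -0.9], [0.2, 0.6], [1.9, -2.1]]
pot
[ 0.5215 -0.0507] -36.67
[[0.9, -0.4], [-0.3, 0.4], [-1.0, -0.3], [0.7, 1.9]]
carrier
[0.4591 0.3549] -20.75
[[-0.9, -0.6], [-1.2, 1.5], [0.0, 0.1], [-0.3, 1.8], [-0.3, -0.6], [-0.2, 2.0], [-1.3, -1.7], [1.3, -1.8], [-2.2, -1.3], [-0.2, 0.9]]
```

View pics/ot.png

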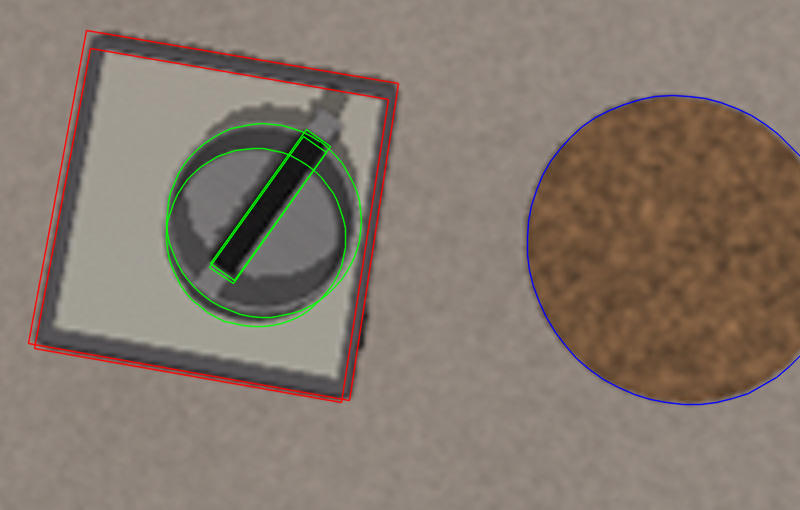

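View pics/os.png

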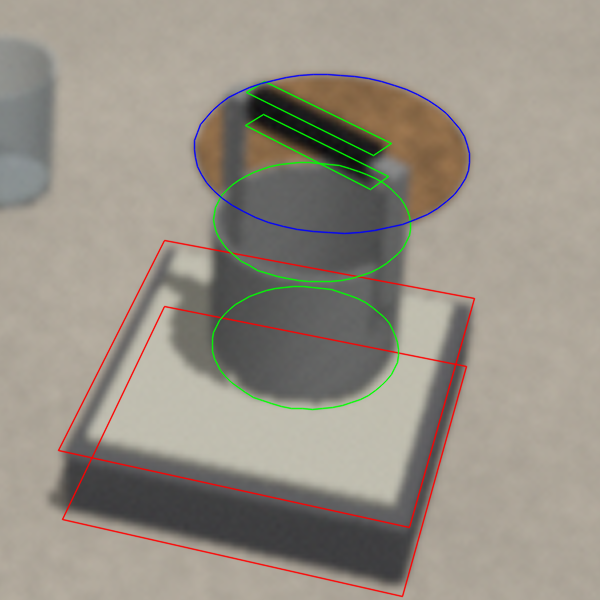

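View pics/ot2.png

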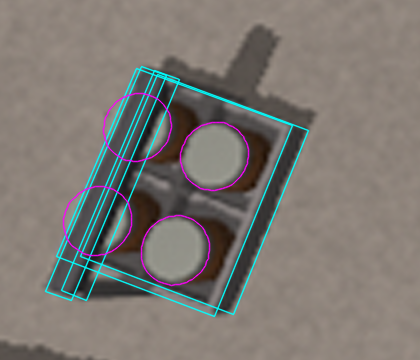

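View pics/os2.png

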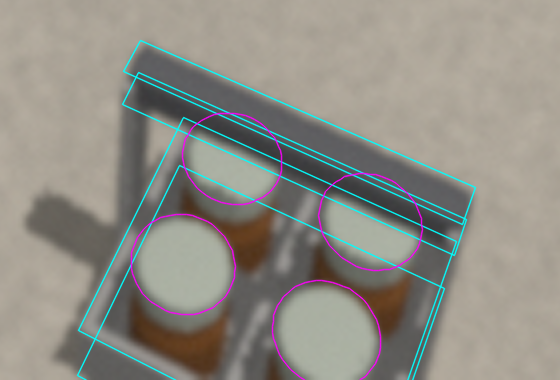

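The overlays match the mat, pot and carrier. The panel looks about 4% smaller than my model in both views, so I'll refit it with its size free, then check the IK and plan the pot grasp.

Run:
```python
from fit import *
obs=[((1,1),T1(113,38)),((1,-1),T1(566,112)),((-1,-1),T1(490,565)),((-1,1),T1(28,487)),
       ((1,-1),S4(148,237)),((1,1),S4(38,465)),((-1,1),S4(415,545)),((-1,-1),S4(480,300))]
f=lambda p:np.concatenate([proj(W(p[:3],(a*p[3],b*p[3],.05)),n)[0]-px for (a,b),(n,px) in obs])
r=least_squares(f,[.5,-.04,0,.09]); print(r.x,f(r.x).reshape(-1,2).round(1).tolist())
P=np.load("poses.npy"); P[0]=r.x[:3]; np.save("poses.npy",P)
print(robot.current_joint_positions(),robot.current_eef_rot(),robot.current_time_s())
for nm,p,z,y in (("pot",P[1],.186,0),("mat",[.5164,-.3008,P[1][2]],.14,0),("car",P[2],.128,0),("fin",[P[0][0],P[0][1],P[0][2]],.278,0)):
    for add in(0,180):
        yw=(np.degrees(p[2])+add+180)%360-180
        print(nm,yw.round(1),[None if q is None else np.round(q,0).tolist() for q in [robot.inverse_kinematics([p[0],p[1],zz],[180,0,yw]) for zz in (z,z+.1)]])
```

```text
[ 0.53541263 -0.02855565 -0.18317224  0.08610118] [[-1.0, 0.9], [-1.8, 1.0], [-0.6, 1.3], [-0.4, 1.0], [-0.9, -1.3], [-1.3, -1.6], [-1.1, -1.3], [-0.2, -1.5]]
[-76.30118938  17.81227343   0.80247849  86.60339306  -0.25389031
  75.58335365  -1.55749561] [ 1.79997261e+02 -5.02839030e-04  1.63916478e+02] 1.0
pot -36.7 [[-43.0, 28.0, 65.0, 98.0, -27.0, 71.0, -98.0], [-43.0, 22.0, 65.0, 88.0, -20.0, 82.0, -104.0]]
pot 143.3 [[-35.0, 23.0, 52.0, 98.0, -19.0, 69.0, 75.0], [-37.0, 18.0, 54.0, 88.0, -15.0, 81.0, 71.0]]
mat -36.7 [[-11.0, 42.0, 64.0, 89.0, -39.0, 74.0, -68.0], [-10.0, 35.0, 64.0, 81.0, -32.0, 83.0, -73.0]]
mat 143.3 [[3.0, 32.0, 38.0, 89.0, -21.0, 67.0, 98.0], [-2.0, 29.0, 47.0, 81.0, -21.0, 79.0, 99.0]]
car -20.7 [[-80.0, 40.0, 64.0, 93.0, -38.0, 71.0, -119.0], [-80.0, 33.0, 65.0, 85.0, -30.0, 80.0, -125.0]]
car 159.3 [[-47.0, 27.0, 11.0, 92.0, -6.0, 62.0, 34.0], [-48.0, 22.0, 12.0, 84.0, -5.0, 74.0, 34.0]]
fin -10.5 [[-38.0, 21.0, 54.0, 87.0, -17.0, 81.0, -84.0], [-37.0, 19.0, 55.0, 75.0, -16.0, 94.0, -85.0]]
fin 169.5 [[-35.0, 19.0, 48.0, 87.0, -14.0, 80.0, 94.0], [-35.0, 18.0, 51.0, 74.0, -14.0, 94.0, 93.0]]
```

Run:
```python
from h import *
P=np.load("poses.npy"); p=P[1]; yw=np.degrees(p[2])+180
o=[180,0,yw]
print(robot.current_time_s())
robot.move_to([p[0],p[1],.27],o); print(robot.current_time_s(),robot.current_joint_positions().round(1))
for n in("side","top"):
    im=vision.grab_frame(n); cv2.imwrite(f"pics/{n}1.png",im[:,:,::-1])
s=cv2.imread("pics/side1.png")[:,:,::-1]; crop(s,280,130,160,130,4.5,"pics/d1.png")
t=cv2.imread("pics/top1.png")[:,:,::-1]; crop(t,270,190,130,130,4.5,"pics/d2.png")
```

```text
1.0
3.4417 [-36.7  19.   53.3  89.8 -15.4  79.   71.6]
```

View pics/d1.png

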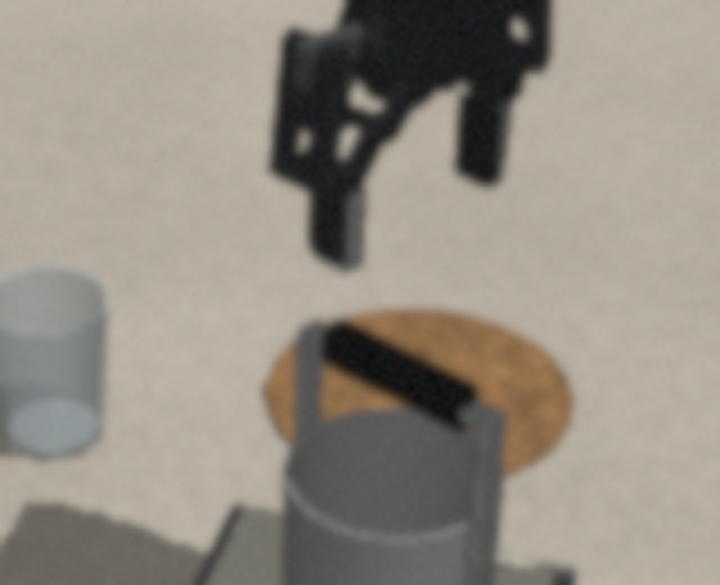

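View pics/d2.png

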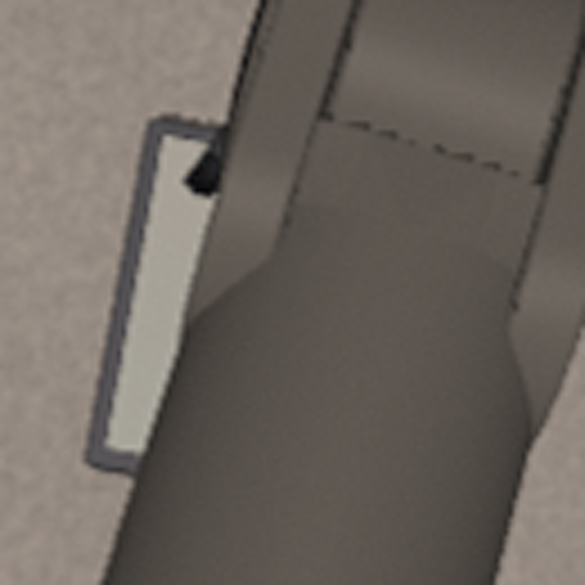

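In the side view the open jaws straddle the bar: fingertips at about (354,188) and (387,169), bar between about (355,205) and (383,219). I'll descend, grip and lift.

Run:
```python
from h import *
P=np.load("poses.npy"); p=P[1]
print(robot.current_contact_force())
print("stop",robot.line_to([p[0],p[1],.186],None,.08,f_stop=8),robot.current_tool_pos())
fingers.gripper_to(0.0,force=70); print("gap",robot.current_finger_gap()*85,robot.current_contact_force(),robot.current_torque())
robot.line_to([p[0],p[1],.196],None,.03); robot.pause(.2)
print(robot.current_contact_force(),robot.current_torque(),robot.current_tool_pos(),robot.current_time_s())
im=vision.grab_frame("side"); crop(im,280,130,160,170,3.5,"pics/e1.png")
```

```text
[ 0.25688866 -0.12726303  1.06604613]
stop False [ 0.52199933 -0.0508747   0.18657997]
gap 13.20468919142065 [ 1.46184554  0.40729505 -0.18771647] [ 0.13104135 -0.06951678 -0.01541728]
[-0.18708011  0.20715717 -2.39955036] [-0.01443941  0.01909771  0.03349155] [ 0.52132386 -0.05064423  0.19580503] 6.075
```

View pics/e1.png

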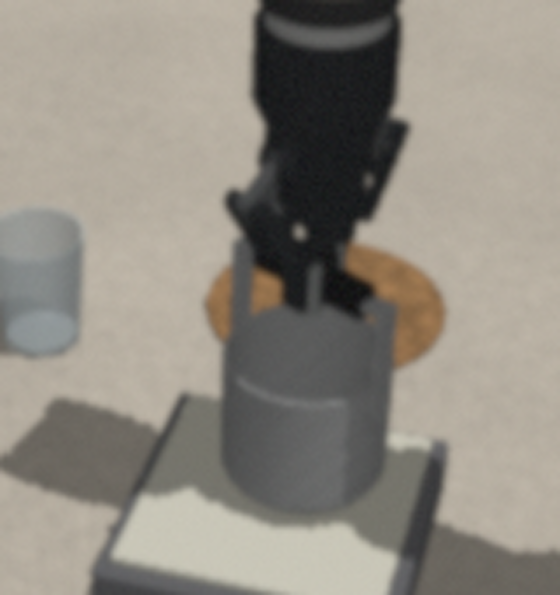

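Gripped (gap 13 mm) and lifted, upright. Next I'll move it over to the mat.

Run:
```python
from h import *
P=np.load("poses.npy"); p=P[1]; yw=np.degrees(p[2])+180
m=[.5164,-.3008]
robot.line_to([p[0],p[1],.24],None,.12)
robot.line_to([*m,.24],None,.15)
robot.line_to([*m,.155],None,.1); robot.pause(.3)
f0=robot.current_contact_force(); print(f0,robot.current_tool_pos(),robot.current_time_s())
im=vision.grab_frame("side"); crop(im,300,130,160,130,4.5,"pics/f1.png")
im=vision.grab_frame("top"); crop(im,380,200,140,130,4.5,"pics/f2.png")
s=robot.line_to([*m,.132],None,.02,f_stop=2.); print(s,robot.current_contact_force(),robot.current_tool_pos(),robot.current_time_s())
```

```text
[-0.46489339  0.81589949 -2.92317096] [ 0.51660292 -0.30097408  0.15544991] 9.7583
True [-0.70441182  0.51740573  5.58827321] [ 0.51654054 -0.30031529  0.13999122] 10.6167
```

View pics/f1.png

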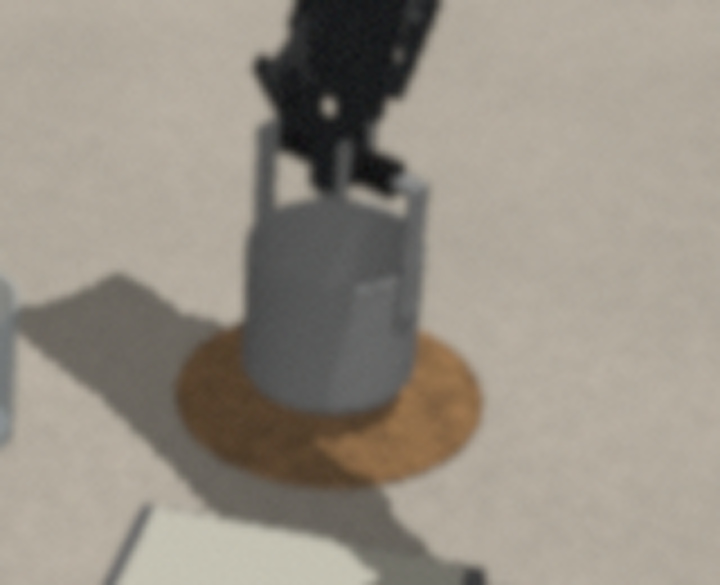

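View pics/f2.png

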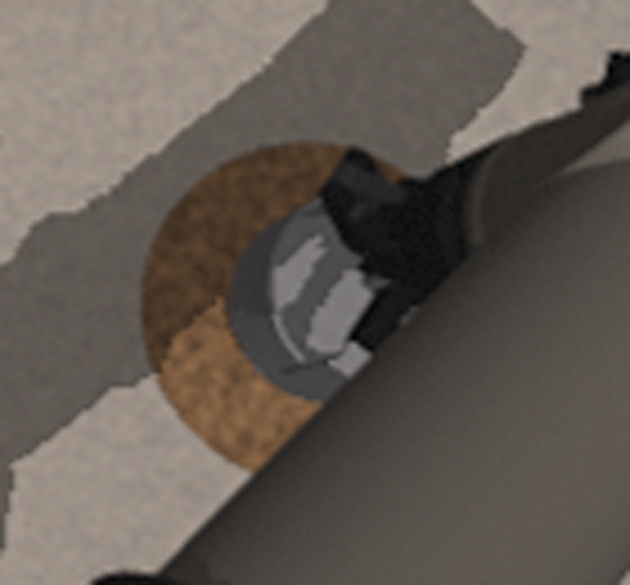

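The pot is upright over the mat and contact came at the expected height, z = 0.140. I'll release it, retreat and check.

Run:
```python
from h import *
m=[.5164,-.3008]
robot.pause(.2)
fingers.gripper_to(0.6); print(robot.current_finger_gap(),robot.current_contact_force())
robot.line_to([*m,.25],None,.12,f_stop=10); print(robot.current_tool_pos())
P=np.load("poses.npy"); c=P[2]; yw=np.degrees(c[2])+180
robot.move_to([*P[0][:2],.3],[180,0,yw])
robot.move_to([c[0],c[1],.22],[180,0,yw]); 
fingers.gripper_to(1.0)
print(robot.current_time_s(),robot.current_joint_positions().round(1),robot.current_contact_force())
im=vision.grab_frame("side"); cv2.imwrite("pics/side2.png",im[:,:,::-1])
im=vision.grab_frame("top"); cv2.imwrite("pics/top2.png",im[:,:,::-1])
```

```text
0.5974658525122925 [-0.57104559 -0.02727894 -0.70741175]
[ 0.51601792 -0.3003698   0.24906915]
15.35 [-74.4  29.   52.5  85.8 -23.3  76.7  49.2] [ 0.51315025 -0.21416124  0.2283611 ]
```

View pics/side2.png

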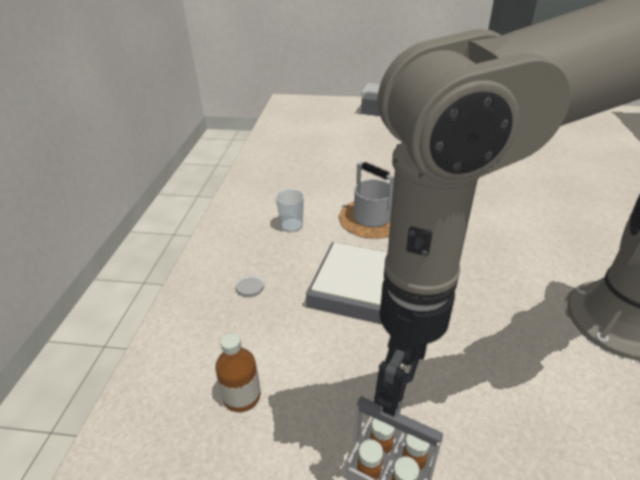

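View pics/top2.png

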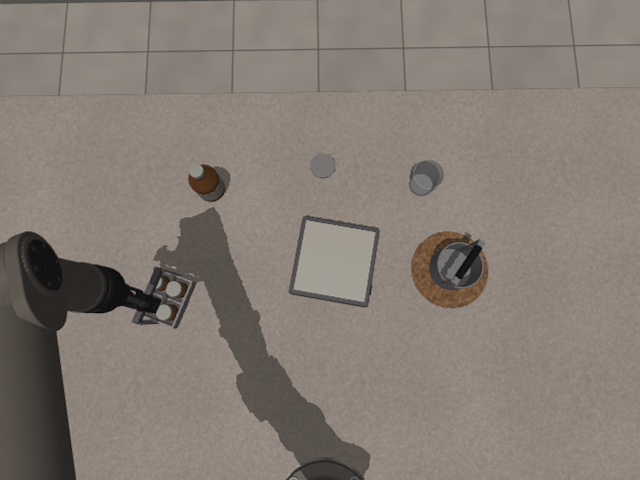

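The pot stands upright on the mat, with its bar at about (469,260) in the top view, and the panel is clear. Next I'll check the carrier alignment and refine the panel centre.

Run:
```python
from h import *
print("pot bar exp px",proj([[.5164,-.3008,.152]],"top"),proj([[.5164,-.3008,.142]],"side"))
t=cv2.imread("pics/top2.png"); s=cv2.imread("pics/side2.png")
# white panel top: threshold in HSV, min-area rect
g=cv2.cvtColor(t,cv2.COLOR_BGR2GRAY); roi=g[210:315,285:390]
m=(roi>150).astype(np.uint8); n,l,st,ce=cv2.connectedComponentsWithStats(m); k=1+np.argmax(st[1:,4])
pts=np.argwhere(l==k)[:,::-1].astype(np.float32); r=cv2.minAreaRect(pts); print(r,st[k],ce[k]+[285,210])
c=[r[0][0]+285,r[0][1]+210]; print("panel ctr",ray(c,.05,"top"),ray(ce[k]+[285,210],.05,"top"), np.load("poses.npy")[0])
P=np.load("poses.npy"); print("proj bar", proj([[*P[2][:2],.14]],"side"))
crop(s[:,:,::-1],330,330,130,150,4,"pics/g1.png"); crop(t[:,:,::-1],90,230,130,110,5,"pics/g2.png"); crop(t[:,:,::-1],400,220,100,100,5,"pics/g3.png")
```

```text
pot bar exp px [[469.89373991 261.72298465]] [[375.12312019 170.59536532]]
((49.639060974121094, 50.72126388549805), (70.4217300415039, 69.40214538574219), 10.12467098236084) [   9   11   81   81 4830] [334.48012422 260.89565217]
panel ctr [ 0.53415564 -0.03108783  0.05      ] [ 0.53376803 -0.03072387  0.05      ] [ 0.53541263 -0.02855565 -0.18317224]
proj bar [[398.18251317 416.53345194]]
```

View pics/g1.png

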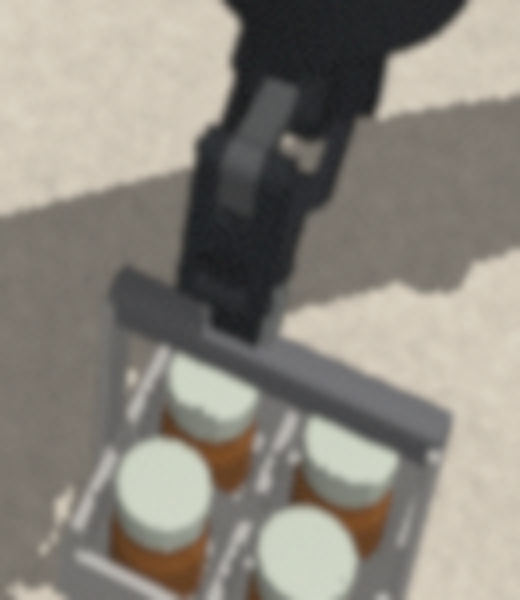

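View pics/g2.png

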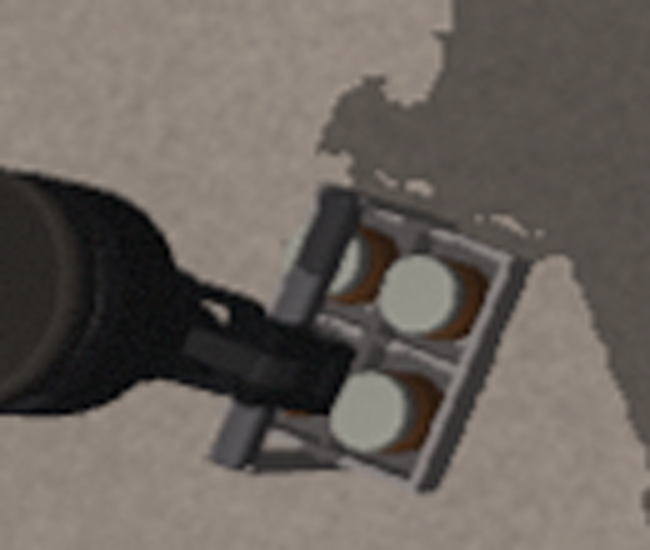

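View pics/g3.png

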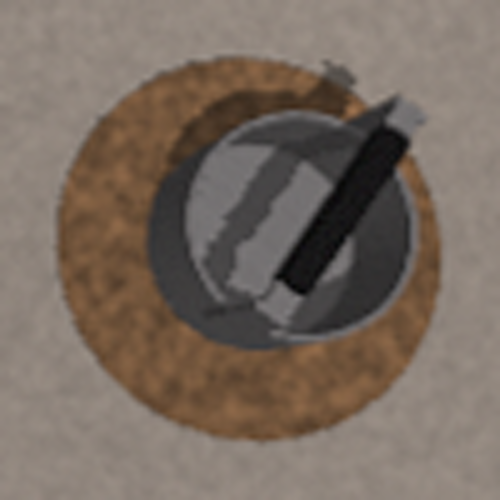

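The pot's bar is within 2 px of where it should project. Top-view panel centre is about (0.5345, -0.030), against (0.5354, -0.0286) from the fit, and the jaws straddle the carrier bar. I'll descend and grip it.

Run:
```python
from h import *
P=np.load("poses.npy"); c=P[2]
print("stop",robot.line_to([c[0],c[1],.128],None,.08,f_stop=8),robot.current_tool_pos(),robot.current_contact_force())
im=vision.grab_frame("side"); crop(im,330,330,130,150,4,"pics/h0.png")
fingers.gripper_to(0.0,force=80); print("gap",robot.current_finger_gap()*85,robot.current_contact_force(),robot.current_torque(),robot.current_tool_pos())
robot.line_to([c[0],c[1],.138],None,.025); robot.pause(.3)
print(robot.current_contact_force(),robot.current_torque(),robot.current_tool_pos(),robot.current_time_s())
im=vision.grab_frame("side"); crop(im,330,330,130,150,4,"pics/h1.png")
im=vision.grab_frame("top"); crop(im,90,230,130,110,5,"pics/h2.png")
```

```text
stop False [0.4595754  0.3551548  0.12866874] [-0.38879118  0.2491792   0.05343178]
gap 12.548041519043641 [ 0.06901256  0.30259885 -0.35899926] [ 0.03622321 -0.04126827 -0.05543395] [0.45909977 0.35514967 0.12806918]
[ 0.45076199 -0.17207433 -5.14440251] [-0.01308535  0.03970523 -0.025281  ] [0.45896127 0.35489961 0.13784946] 18.3083
```

View pics/h1.png

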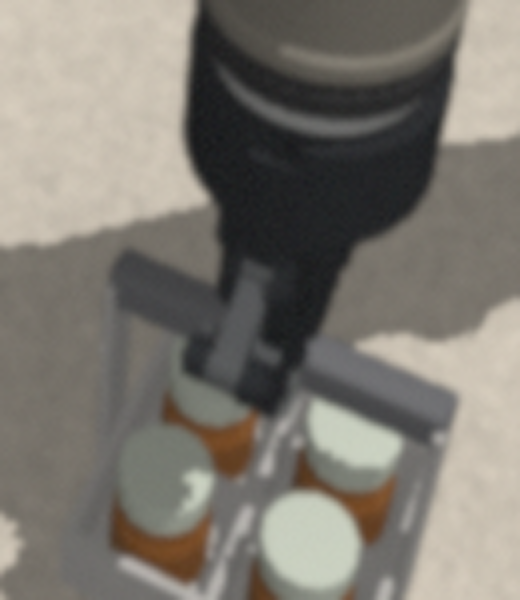

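View pics/h2.png

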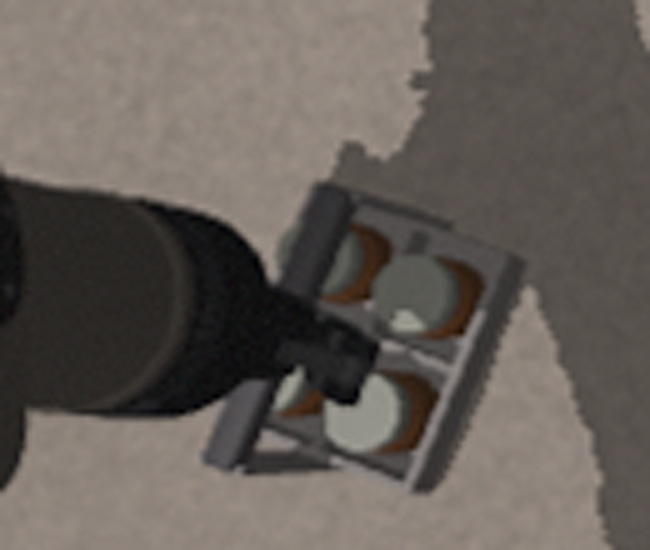

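Run:
```python
from h import *
P=np.load("poses.npy"); c=P[2]; t=[.5347,-.0298,.278]; yw=np.degrees(P[0][2])+180
robot.line_to([c[0],c[1],.278],None,.08)
robot.line_to(t,[180,0,yw],.12)
robot.pause(.7)
print(robot.current_tool_pos(),robot.current_eef_rot(),robot.current_finger_gap()*85,robot.current_contact_force(),robot.current_torque(),robot.current_time_s(),robot.current_joint_positions().round(1))
for n in("side","top"):
    im=vision.grab_frame(n); cv2.imwrite(f"pics/{n}3.png",im[:,:,::-1])
im=cv2.imread("pics/side3.png")
def W(L): 
    a=P[0][2]; return [t[0]+L[0]*np.cos(a)-L[1]*np.sin(a),t[1]+L[0]*np.sin(a)+L[1]*np.cos(a),L[2]]
big=cv2.resize(im,None,fx=4,fy=4,interpolation=cv2.INTER_CUBIC)
for z,hx,hy in((.15,.056,.048),(.185,.056,.048),(.29,.06,.007),(.27,.06,.007)):
    q=proj([W((a*hx,b*hy,z)) for a,b in((1,1),(1,-1),(-1,-1),(-1,1))],"side"); cv2.polylines(big,[((q+.5)*4-.5).round().astype(int)],True,(0,255,0),1)
cv2.imwrite("pics/i.png",big[560:1160,1080:1780])
```

```text
[ 0.53470662 -0.02982466  0.27800622] [1.79998542e+02 1.63610463e-03 1.69501674e+02] 12.987119707851225 [ 0.2167075  -0.37829843 -5.61284571] [-0.0138702   0.02745286 -0.03251903] 24.425 [-40.   21.5  57.1  87.2 -18.1  81.1  97.6]
```

View pics/i.png

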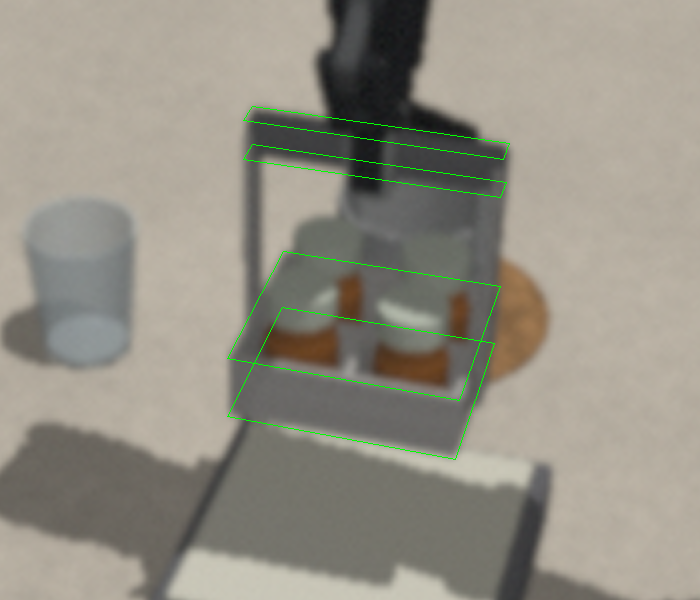

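View pics/side3.png

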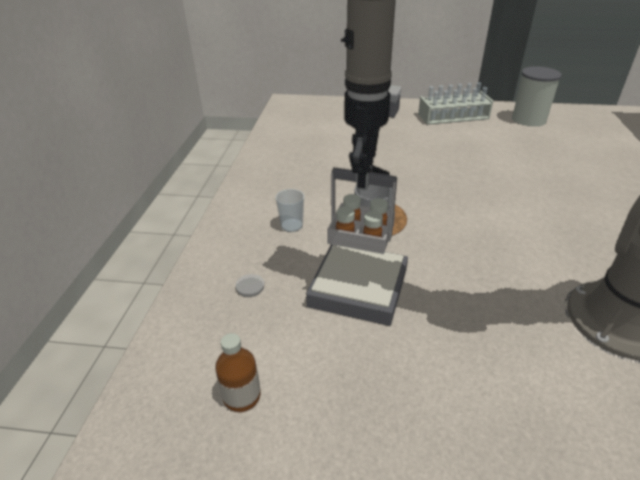

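View pics/top3.png

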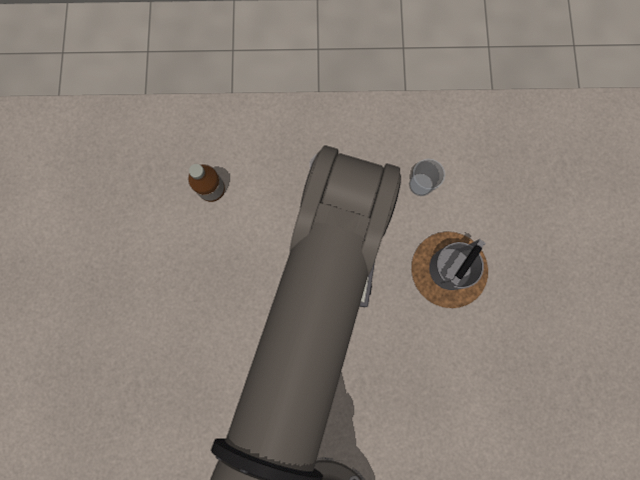

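The carrier matches the level model drawn over the panel to within about 1–2 px. The jars visible in the side view stand in it, and the pot, bottle, beaker and dish are where they should be. I'll check that it's steady and hand in.

Run:
```python
from h import *
print(robot.current_tool_pos(),abs(robot.current_dq()).max(),robot.current_finger_gap()*85)
workorder.close_job(); print(robot.current_time_s())
```

```text
[ 0.53470564 -0.02979542  0.27799429] 0.6613207615655294 12.80816885563544
the job is handed in; nothing more can be done
the job is handed in; nothing more can be done
```

The pot is standing upright on the cork mat, let go, and the arm is holding the jar carrier level over the light panel. I handed the job in at about 25 s, and no verdict was reported.

- **Pot:** I set it down with a light push, about 8 N of force change at contact. In the pictures afterwards its bar was within about 2 px (roughly 4 mm) of where a centred pot should be.
- **Carrier:** the tool was held at (0.535, -0.030, 0.278) m, which puts the underside about 10 cm above the panel by calculation. It was level and still, gripped with 80 N. The side view matched a level, centred model to within about 1–2 px. At least three jars can be seen standing in it; the bar and gripper partly hide the back ones.
- **Left alone:** the bottle and beaker are unchanged in both views. The dish is unchanged in the side view, but the arm hid it in the last top view.
- **Disagreements:** the panel looked about 4% smaller than its stated 180 mm in both pictures. My two estimates of its centre differed by about 2 mm, so I used the middle. The arm also hid the carrier in the last top view, so its final centring rests on the side view and the tool position.

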